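Draw vacuum with the bench hand pump until its indicator pin is out

TASK

On the hand vacuum pump with the red knob, push the vent lever over to its far side, away from the robot, to close the vent. Then press the red knob down with the fingertips and let it spring all the way back up, again and again, until the green indicator pin has popped fully out and the red band at its foot shows. Do not press the knob before the vent is closed, never touch the pin, leave the blue-knobbed pump alone, do not lift or shift anything else on the bench, and finish with the robot clear of everything.

Things in the scene. Friction and masses are not known exactly. Their poses are not given: they have to be found in the camera images.
- pump: Hand pump to use: cream housing, red stripes, red knob, screwed to the bench. Origin: underside centre, on the bench. Its axes: x = the way the lever is pushed to close, y = left, z up; yaw within 0.4 rad. Housing 110 x 240 x 100 mm tall. Plunger axis at y +75 mm, pin axis at y 0, lever pivot at y -85 mm, 118 mm above the bench.
- pump_knob_top (a point): Centre of the flat top of the red plunger knob (42 mm across, 22 mm thick, on an 18 mm stem); 155 mm above the bench when up. It moves straight down by 15 mm to a hard stop. The steel collar below rises 12 mm above the housing.
- pump_plunger (a joint): Plunger travel in m: 0 = fully up, 0.015 = fully down. The spring pushes back with 6 N at the top and 10.5 N at the bottom and returns the knob by itself when the fingers rise. Each press of at least 11 mm followed by a full return lifts the pin by one notch, during the return.
- pump_pin (a joint): How far the indicator pin (14 mm across, green with a red band at its foot) stands out, in m: 0 = in, 0.048 = fully out. Starts somewhere between 0 and 0.016; each full stroke raises it about 0.008 (the first one up to twice that), friction holds it between strokes, so 4 to 6 strokes are needed. Further strokes do no harm.
- pump_pin_top (a point): Centre of the top of the indicator pin, 104 mm above the bench when in, 152 mm when fully out.
- pump_lever (a joint): Vent lever angle in rad: 0 = vent open, leaning 0.5 rad towards the pump's -x side (to the robot); 1.0 = vent closed, leaning 0.5 rad to its +x side. Hinged about the pump's y axis; a push of about 1.5 N at the tip moves it, and it stays where it is left.
- pump_lever_tip (a point): Centre of the red ball (20 mm across) at the end of the vent lever, 62 mm from the pivot; the stem below is 10 mm thick.
- spare: The other pump, left alone: the same with blue stripes, knob and lever ball. Origin: underside centre, on the bench. Its axes: x = the way the lever is pushed to close, y = left, z up; yaw within 0.4 rad. Housing 110 x 240 x 100 mm tall. Plunger axis at y +75 mm, pin axis at y 0, lever pivot at y -85 mm, 118 mm above the bench.
- spare_plunger (a joint): Travel of the blue knob in m, 0 = up.
- spare_lever (a joint): Vent lever angle of the blue pump in rad, 0 = open.
- spare_pin (a joint): Indicator pin of the blue pump in m, 0 = in.
- bottle_a: Wide-mouth sample bottle, olive, white cap, 64 mm across, 140 mm tall; loose, stays where it is. Origin: centre of its underside.
- bottle_b: Wide-mouth sample bottle, brown-green, white cap, 64 mm across, 140 mm tall; loose, stays where it is. Origin: centre of its underside.
- bottle_c: Whitish sample bottle, white cap, 56 mm across, 110 mm tall; loose, stays where it is. Origin: centre of its underside.
- beaker: Empty glass beaker, 60 mm across, 75 mm tall; loose, stays where it is. Origin: centre of its underside.
- tip_rack: Open red pipette-tip rack, 85 x 120 x 50 mm; loose, stays where it is. Origin: centre of its underside.
- filter_tin: Flat aluminium tin, 64 mm across, 30 mm tall; loose, stays where it is. Origin: centre of its underside.
- carton: White carton, 80 x 110 x 70 mm; loose, stays where it is. Origin: centre of its underside.

How it is judged:
By the outcome, as a careful person would: the job done as asked, in the order asked, and still so for the second after the job is handed in, with the robot touching nothing.
It also fails if it takes over 51 s, if anything falls off the work surface, if the arm or the gripper's body presses on something with over 40 N, if the wrist force passes 120 N, or if a joint passes its speed limit or range.

ROBOT

A 6-joint arm with a two-finger parallel gripper is mounted at the origin on the work surface. World frame = base frame: x ahead of the robot, y to its left, z up, the work surface at z = 0. Lengths are in m, angles in rad, forces in N, time in s.
With the tool pointing down it reaches from about 0.425 to 0.95 m from the base axis. Payload 3.5 kg.
Tool frame: the origin (TCP) lies midway between the tips of the shut fingers; the grasp point (between the pads) lies 19 mm behind it; y points along the fingers, z is the direction in which the jaws open and shut, and the axes are right-handed (so a half turn about y gives the same grasp; the last joint's range is limited). The gripper opens to 85 mm and grips with 20 to 120 N. Pads are 22 mm wide; open, the fingers measure 114 mm over their backs; the gripper's body (76 mm by 85 mm) begins 54 mm behind the grasp point. The pads swing forward as they close: fully open they stand 13 mm farther back than shut.
Start: joints at [-1.401, 0.286, 1.577, -0, 1.279, -0.15], TCP at [0.212, -0.641, 0.231] pointing down, gripper open.
Joint ranges: [-2.77, 2.77], [-0.9, 2.22], [0.21, 2.48], [-1.53, 4.67], [0.24, 2.81], [-2.84, 2.84]. Speed limits (rad/s): [2.79, 2.79, 3.14, 3.14, 3.14, 3.14].

INTERFACE

Orientations are given as a unit quaternion [x, y, z, w].
In Python, from bench import get_obs, grab_frame, camera_model, workorder gives the robot as it stands.
- The arm moves only by the tool apply_moves, never from a script. Its argument "deltas" is a list of rows, each a list of 2 entries, a list of its own where there are three numbers: the shift along the tool's x, y, z in mm, then the turn about the tool's y in degrees. In form: [[[x, y, z], twist], ...]. A call has 1 to 5 rows; each row is the pose to reach, as a shift and turn from the pose commanded when the call began, along the tool's axes at that moment; what a row does not reach only later rows make up. A row lasts 1/8 s, in which the tool goes at most 62.5 mm and 10.7 degrees, less where a joint would pass 70% of its speed; a pose out of reach is approached as far as the arm can. A call with a gripper value outside its range is refused whole. "hand" is the opening, from 0 (shut) to 1 (fully open), set as the call begins (left out, the last holds). The fingers move at their own pace and stop on an object; the grip force is fixed at half the most. Time passes only in rows, so rows that repeat a pose let the fingers close. It gives the time, the measured TCP pose, the force and the opening at its end, in the units of the state.
- get_obs(): the state, without advancing time (a new reading comes with each control period).
- grab_frame(name): name is "scene" or "top" or "wrist"; returns the picture (420x560x3 uint8, red, green, blue); there is no depth.
- camera_model(name): a dict with "K" (3x3 intrinsics, pixels), "cam_to_world" (4x4, takes a point from camera to world coordinates); the wrist camera has in their place "hand_eye" (4x4, takes a point from camera to tool coordinates, whose origin is the TCP and whose axes are the tool frame's). Camera axes: x right, y up, looking along -z (the intrinsics and any distortion apply to the point x, -y, -z); pixel columns grow to the right and rows downward; lengths in m; the calibration is good to about 2 mm. A picture is of the moment at which its call begins: read the wrist's pose just before it. camera_model takes no time and is no camera call.
- workorder.hand_in(): hands the job in, once; it reports no verdict.
The state is a dict: "t": time; "joint_positions": joint angles; "joint_vel": joint speeds; "effort": joint torques, N m; "eef_pos": TCP position; "orientation": TCP orientation; "contact_force": force on the tool from outside, world axes, zero at the start; "ft_torque": the same for the moment, N m; "gripper_width": opening from 0.0 (shut) to 1.0 (fully open).
Only numpy, scipy, OpenCV 4.12 (cv2) and the standard library are available. Lean on these libraries where they do the work, as an engineer would, in place of code of your own. Each camera call takes 0.05 s, during which the arm holds its last target.

## Working session

There is one attempt and no reset: what is moved stays moved. The work goes in short steps, Python scripts to look and compute and a tool call to move; the robot and the scene stay as the last step left them, time stands still between calls to the robot, and variables do not carry over. Pictures are saved under pics/ and viewed, and the job is handed in when it is done.

Besides the shell and the picture viewer there is one more tool, called after "Call:" as name(argument=value, ...) on one line, values as JSON. apply_moves: Moves the arm, as the interface text tells. Its arguments: {"type":"object","properties":{"deltas":{"type":"array","items":{"type":"array"}},"hand":{"type":"number"}},"required":["deltas"]}

```bash
ls; mkdir -p pics; python3 - <<'E'
from bench import *
import cv2
print(get_obs())
for n in ["scene","top"]:
    cv2.imwrite(f"pics/{n}0.png",grab_frame(n)[:,:,::-1]); print(n,camera_model(n))
print(camera_model("wrist"))
E
```

```text
pics
{'t': 0.0, 'joint_positions': array([-1.40099001e+00,  2.87161678e-01,  1.57814800e+00,  1.01341679e-05,
        1.27859142e+00, -1.49983802e-01]), 'joint_vel': array([ 5.52905654e-04, -1.32480198e-03, -2.87606891e-05, -2.03755189e-03,
        1.64457634e-03, -2.29125244e-03]), 'effort': array([ 2.91317629e-04, -4.05983162e+01, -2.92624372e+01, -1.43152988e-04,
        5.88412397e-03,  2.17696368e-05]), 'eef_pos': array([ 0.21212903, -0.64012507,  0.22996553]), 'orientation': array([-0.11258529,  0.69890278, -0.69727047,  0.11257597]), 'contact_force': array([-0.02293262, -0.88110887, -0.34821461]), 'ft_torque': array([ 0.00558069,  0.02749699, -0.03370907]), 'gripper_width': 1.0037639394873286}
scene {'K': array([[481.45878655,   0.        , 279.75328456],
       [  0.        , 481.45878655, 212.17380582],
       [  0.        ,   0.        ,   1.        ]]), 'cam_to_world': array([[-0.82620099, -0.43157566,  0.3621248 ,  1.08193504],
       [ 0.56317846, -0.64969008,  0.51062003,  0.6700747 ],
       [ 0.01489771,  0.62581566,  0.77982871,  1.24043607],
       [ 0.        ,  0.
[... 280 characters left out ...]

       [-0.99969417,  0.02052931,  0.01378829, -0.0652706 ],
       [ 0.01721735,  0.17754842,  0.98396144,  1.37561663],
       [ 0.        ,  0.        ,  0.        ,  1.        ]])}
{'K': array([[322.45928855,   0.        , 276.16315585],
       [  0.        , 322.45928855, 214.07052765],
       [  0.        ,   0.        ,   1.        ]]), 'hand_eye': array([[-5.32631362e-05, -9.55512244e-01, -2.94951433e-01,
        -7.46458545e-02],
       [-1.72536572e-04,  2.94951438e-01, -9.55512229e-01,
        -1.42591133e-01],
       [ 9.99999984e-01, -3.66889379e-09, -1.80570845e-04,
         8.10483717e-04],
       [ 0.00000000e+00,  0.00000000e+00,  0.00000000e+00,
         1.00000000e+00]])}
```

View pics/scene0.png

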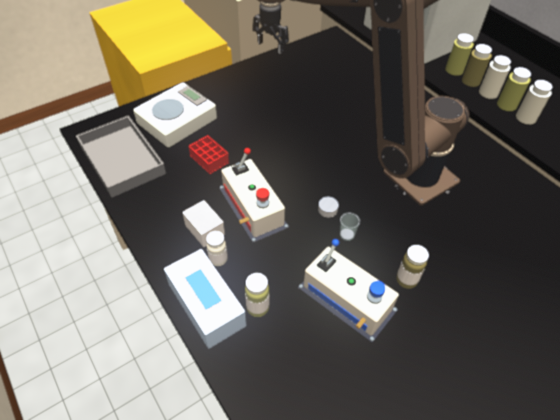

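View pics/top0.png

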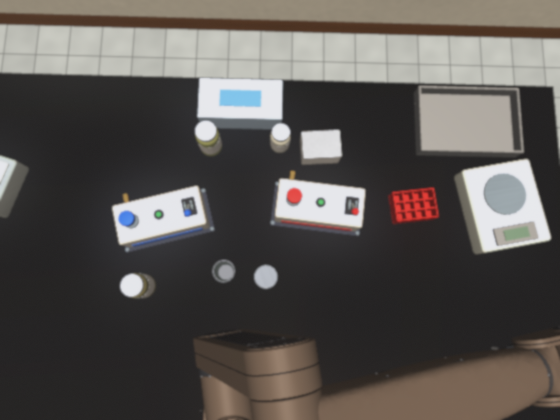

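The scene view shows the red pump at about (252,197), with its lever ball at (248,151) and knob at (263,196). In the top view the red knob is at (294,196), the pin at (321,202) and the ball at (355,212). I'll enlarge both.

```bash
python3 - <<'E'
import cv2
a=cv2.imread("pics/top0.png")[160:250,255:385]; b=cv2.imread("pics/scene0.png")[135:245,205:305]
cv2.imwrite("pics/topc.png",cv2.resize(a,None,fx=6,fy=6,interpolation=cv2.INTER_CUBIC))
cv2.imwrite("pics/scenec.png",cv2.resize(b,None,fx=5,fy=5,interpolation=cv2.INTER_CUBIC))
E
```

```text
(no output)
```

View pics/topc.png

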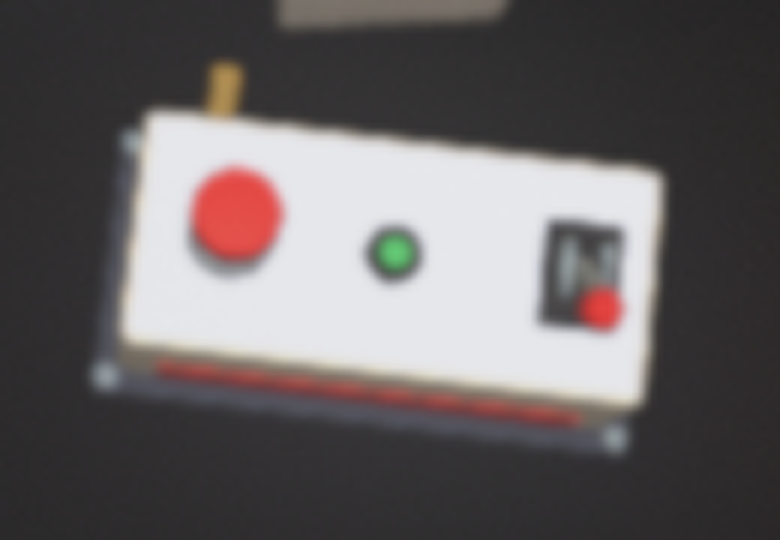

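View pics/scenec.png

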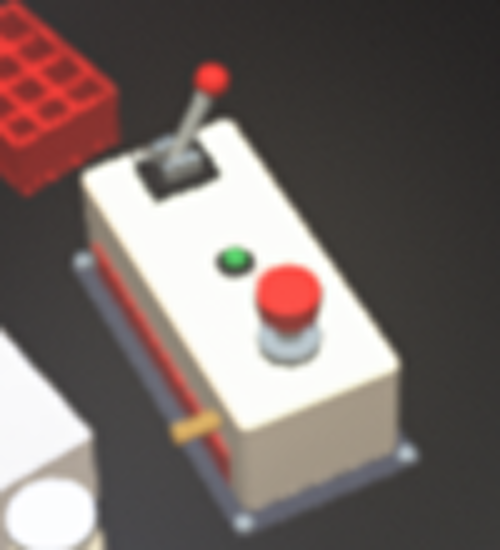

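```bash
cat > h.py <<'E'
import numpy as np
from bench import *
from scipy.optimize import least_squares
from scipy.spatial.transform import Rotation as R
def proj(n,P):
    c=camera_model(n); T=c["cam_to_world"]; p=(np.array(P)-T[:3,3])@T[:3,:3]
    q=np.array([p[0],-p[1],-p[2]]); q=c["K"]@q; return q[:2]/q[2]
def ray(n,uv):
    c=camera_model(n);T=c["cam_to_world"];d=np.linalg.inv(c["K"])@[*uv,1]
    return T[:3,3],T[:3,:3]@[d[0],-d[1],-d[2]]
def onz(n,uv,z):
    o,d=ray(n,uv); return o+d*(z-o[2])/d[2]
E
python3 - <<'E'
from h import *
c=lambda u,v,s,o:((u+.5)/s-.5+o[0],(v+.5)/s-.5+o[1])
t=lambda u,v:c(u,v,6,(255,160)); s=lambda u,v:c(u,v,5,(205,135))
L=.118+.062*np.cos(.5)
for n,uv,z in [("top",t(237,213),.155),("scene",s(289,284),.155),("top",t(602,310),L),("scene",s(211,79),L),("top",t(395,252),.106),("scene",s(235,258),.106)]:
    print(n,onz(n,uv,z))
def pts(x,pin):
    X,Y,a,=x; Rz=R.from_euler('z',a).as_matrix()
    return [np.array([X,Y,0])+Rz@np.array(p) for p in [(0,.075,.155),(-.062*np.sin(.5),-.085,L),(0,0,.104+pin)]]
M=[("top",0,t(237,213)),("scene",0,s(289,284)),("top",1,t(602,310)),("scene",1,s(211,79)),("top",2,t(395,252)),("scene",2,s(235,258))]
f=lambda x:np.concatenate([proj(n,pts(x[:3],x[3])[i])-uv for n,i,uv in M])
r=least_squares(f,[.6,-.15,0,.005]);print(r.x,r.fun.round(2));print(np.array(pts(r.x[:3],r.x[3])).round(4))
o=get_obs(); print(R.from_quat(o["orientation"]).as_matrix().round(3),o["t"])
E
```

```text
top [ 0.57426157 -0.13390807  0.155     ]
scene [ 0.57626571 -0.13525522  0.155     ]
top [ 0.53137769 -0.29043521  0.17241012]
scene [ 0.53165075 -0.29424025  0.17241012]
top [ 0.56793934 -0.20876659  0.106     ]
scene [ 0.56996071 -0.2086945   0.106     ]
[ 5.68703665e-01 -2.09326153e-01 -8.59090574e-02  3.24039134e-04] [ 0.27 -0.32  0.43 -0.02  0.39 -0.15  0.42  0.53  0.14 -0.15  0.25  0.07]
[[ 0.5751 -0.1346  0.155 ]
 [ 0.5318 -0.2915  0.1724]
 [ 0.5687 -0.2093  0.1043]]
[[-0.949 -0.     0.314]
 [-0.314  0.002 -0.949]
 [-0.    -1.    -0.002]] 0.1
```

Both cameras agree to about 2–4 mm: pump at (0.569, -0.209), yaw -0.086 rad, pin roughly in. Next I'll plan the approach to the robot side of the lever ball.

```bash
cat >> h.py <<'E'
C=np.array([.5687,-.2093,0]);RZ=R.from_euler('z',-.0859).as_matrix()
def W(x,y,z): return C+RZ@np.array([x,y,z])
def plan(p,align=False):
    o=get_obs(); m=R.from_quat(o["orientation"]).as_matrix()
    print("pump frame now",(RZ.T@(o["eef_pos"]-C)*1e3).round(1),"F pump",(RZ.T@o["contact_force"]).round(1),"t",round(o["t"],2),"w",round(o["gripper_width"],2))
    zt=RZ@[0,-1,0]; a=m.T@zt; print("twist",np.degrees(np.arctan2(a[0],a[2])).round(1),"tilt",m[2].round(3))
    if p is not None: print("delta mm",(m.T@(W(*p)-o["eef_pos"])*1e3).round(1))
E
python3 -c "
from h import *
plan((-.075,-.085,.23))"
```

```text
pump frame now [-318.3 -459.9  230.1] F pump [ 0.1  0.1 -0.1] t 0.1 w 1.0
twist 23.2 tilt [-0.    -1.    -0.002]
delta mm [-371.5    0.7 -248.4]
```

Call:
apply_moves(deltas=[[[-37, 0, -25], 4], [[-74, 0, -50], 8], [[-111, 0, -75], 12], [[-149, 0, -99], 16], [[-186, 0, -124], 20]], hand=0)

```text
t: 0.72
eef_pos: [0.3505, -0.463, 0.2307]
orientation: [0.011, 0.707, -0.707, -0.011]
contact_force: [-0.2, -0.1, 0.3]
gripper_width: -0.0
```

```bash
python3 -c "
from h import *
plan((-.075,-.085,.23))"
```

```text
pump frame now [-195.7 -271.5  230.7] F pump [-0.2 -0.1  0.3] t 0.72 w -0.0
twist 3.1 tilt [ 0.    -1.    -0.001]
delta mm [-130.6    0.9 -179.7]
```

Call:
apply_moves(deltas=[[[-26, 0, -36], 1], [[-52, 0, -72], 2], [[-78, 0, -108], 3], [[-104, 0, -144], 3], [[-130, 0, -180], 3]])

```text
t: 1.35
eef_pos: [0.4855, -0.287, 0.2308]
orientation: [0.029, 0.707, -0.706, -0.029]
contact_force: [0.6, -0.1, 0.1]
gripper_width: 0.001
```

```bash
python3 -c "
from h import *
plan((-.075,-.085,.163))
import cv2
cv2.imwrite('pics/w1.png',grab_frame('wrist')[:,:,::-1])
cv2.imwrite('pics/s1.png',cv2.resize(grab_frame('scene')[100:260,160:340,::-1],None,fx=4,fy=4,interpolation=2)[:600])"
```

```text
pump frame now [-76.2 -84.5 230.8] F pump [ 0.6 -0.   0.1] t 1.35 w 0.0
twist 0.2 tilt [ 0.001 -1.    -0.001]
delta mm [-1.3 67.8  0.5]
```

View pics/w1.png

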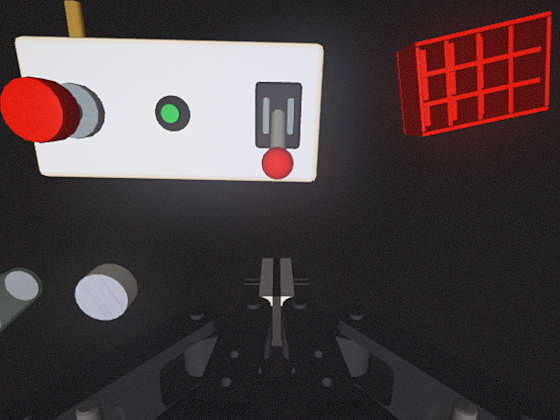

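View pics/s1.png

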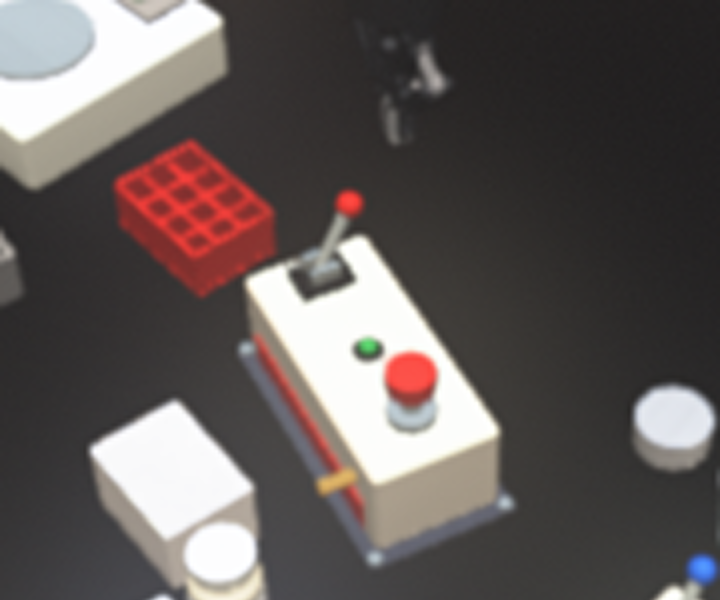

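In the wrist view the ball (277,163) lines up with the closed fingers at column 277, and the scene view agrees. Now I'll lower the fingers and push.

Call:
apply_moves(deltas=[[[0, 34, 0], 0], [[0, 66, 0], 0], [[0, 66, 0], 0], [[-10, 66, 0], 0], [[-20, 66, 0], 0]])

```text
t: 2.08
eef_pos: [0.5065, -0.2912, 0.1675]
orientation: [-0.03, -0.706, 0.707, 0.028]
contact_force: [0.8, -0.5, -0.5]
gripper_width: 0.0
```

Call:
apply_moves(deltas=[[[-10, 0, 0], 0], [[-20, 0, 0], 0], [[-30, 0, 0], 0], [[-40, 0, 0], 0], [[-50, 0, 0], 0]])

```text
t: 2.7
eef_pos: [0.5555, -0.2943, 0.1651]
orientation: [-0.029, -0.706, 0.707, 0.029]
contact_force: [-2.1, -1.0, -0.4]
gripper_width: 0.006
```

```bash
python3 -c "
from h import *
plan((.0087,-.085,.165))
import cv2
cv2.imwrite('pics/w2.png',grab_frame('wrist')[:,:,::-1])"
```

```text
pump frame now [ -5.9 -85.8 165.1] F pump [-2.  -1.2 -0.4] t 2.7 w 0.01
twist 0.2 tilt [ 0. -1.  0.]
delta mm [-14.6   0.1  -0.7]
```

View pics/w2.png

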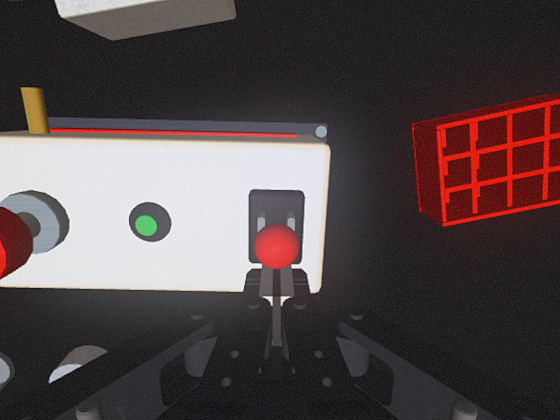

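The ball at (277,246) is riding centred on the fingertip, with the 2 N force expected from the lever. I'll keep pushing to the end stop.

Call:
apply_moves(deltas=[[[-6, 0, 0], 0], [[-11, 0, 0], 0], [[-14, 0, 0], 0], [[-15, 0, 0], 0], [[-15, 0, 0], 0]])

```text
t: 3.38
eef_pos: [0.5686, -0.295, 0.1648]
orientation: [0.028, 0.707, -0.706, -0.03]
contact_force: [-5.3, 0.3, -0.4]
gripper_width: -0.002
```

Call:
apply_moves(deltas=[[[-1, 0, 0], 0], [[-2, 0, 0], 0], [[-2, 0, 0], 0]])

```text
t: 3.75
eef_pos: [0.5687, -0.295, 0.1647]
orientation: [0.026, 0.707, -0.706, -0.032]
contact_force: [-10.5, 0.5, 1.6]
gripper_width: -0.0
```

```bash
python3 -c "
from h import *
plan((.0087,-.085,.165))
import cv2
cv2.imwrite('pics/w3.png',grab_frame('wrist')[:,:,::-1])"
```

```text
pump frame now [  7.4 -85.4 164.7] F pump [-10.5  -0.4   1.6] t 3.75 w -0.0
twist 0.3 tilt [ 0.009 -1.    -0.002]
delta mm [-1.3 -0.3 -0.4]
```

View pics/w3.png

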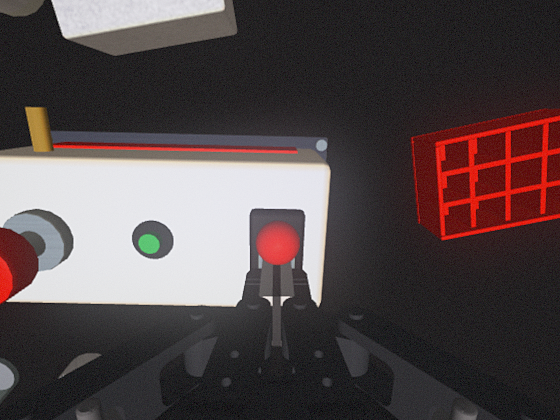

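The tool stopped 1 mm from the predicted end stop and the force rose to 10 N, so this is the hard stop. I'll back off, rise and check.

Call:
apply_moves(deltas=[[[10, 0, 0], 0], [[30, 0, 0], 0], [[45, -20, 0], 0], [[45, -50, 0], 0], [[45, -66, 0], 0]])

```text
t: 4.42
eef_pos: [0.528, -0.2926, 0.2343]
orientation: [-0.031, -0.705, 0.708, 0.027]
contact_force: [-0.3, 0.3, -0.3]
gripper_width: 0.003
```

```bash
python3 -c "
from h import *
plan((0,.075,.200))
import cv2
cv2.imwrite('pics/s4.png',cv2.resize(grab_frame('scene')[110:250,180:330,::-1],None,fx=4,fy=4,interpolation=2)[:600])
cv2.imwrite('pics/w4.png',grab_frame('wrist')[:,:,::-1])
L=.118+.062*np.cos(.5)
for sx in (-1,1): print((proj('scene',W(sx*.062*np.sin(.5),-.085,L))-[180,110])*4)"
```

```text
pump frame now [-33.4 -86.5 234.3] F pump [-0.3  0.2 -0.3] t 4.42 w 0.0
twist 0.2 tilt [-0.005 -1.     0.003]
delta mm [ -33.9   34.  -161.4]
[268.92000508 163.74019813]
[200.96116099 189.15585648]
```

View pics/s4.png

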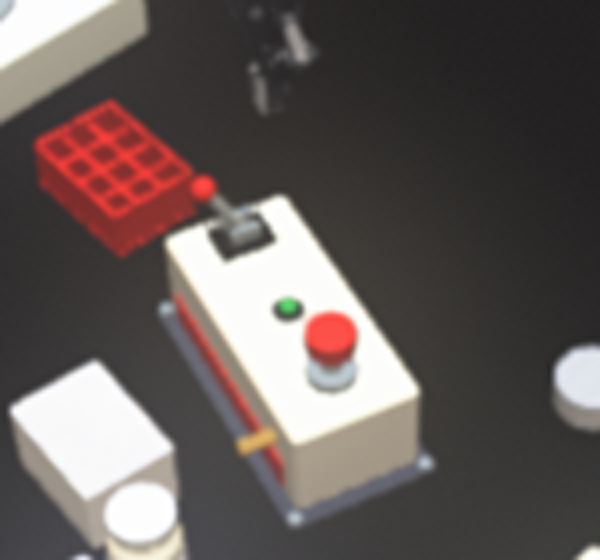

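View pics/w4.png

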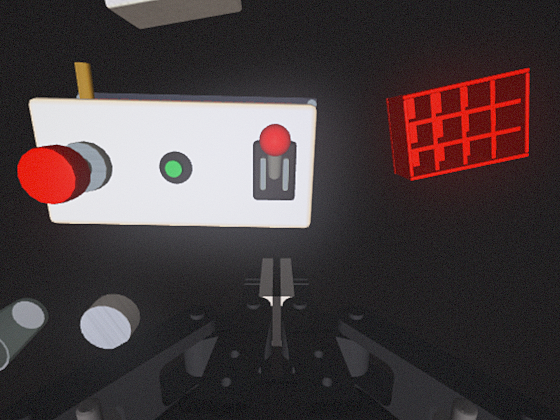

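The ball at (203,187) matches the predicted closed position (201,189), so the vent is closed. Next I'll move over the knob.

Call:
apply_moves(deltas=[[[-8, 0, -40], 0], [[-16, 0, -80], 0], [[-25, 0, -120], 0], [[-34, 0, -161], 0], [[-34, 30, -161], 0]])

```text
t: 5.15
eef_pos: [0.5761, -0.1319, 0.2027]
orientation: [-0.029, -0.706, 0.707, 0.026]
contact_force: [0.1, -0.9, -0.4]
gripper_width: 0.0
```

```bash
python3 -c "
from h import *
plan((0,.075,.160))
import cv2
cv2.imwrite('pics/w5.png',grab_frame('wrist')[:,:,::-1])"
```

```text
pump frame now [  0.7  77.7 202.7] F pump [ 0.2 -0.9 -0.4] t 5.15 w 0.0
twist 0.5 tilt [-0.005 -1.     0.001]
delta mm [ 1.  42.7  2.7]
```

View pics/w5.png

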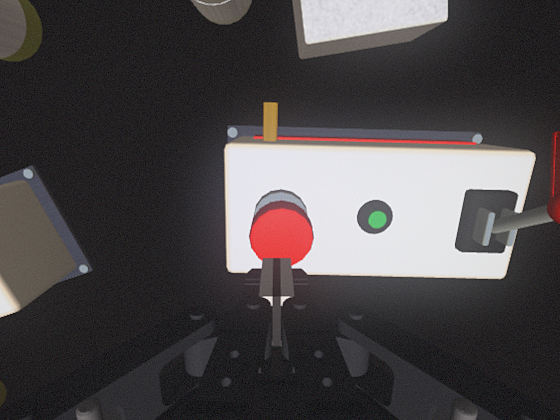

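The knob is at (281,235) under the fingertips as expected. I'll descend with the measured correction.

Call:
apply_moves(deltas=[[[0, 20, 1], 0], [[0, 40, 1], 0], [[0, 40, 1], 0]])

```text
t: 5.58
eef_pos: [0.5723, -0.1351, 0.1585]
orientation: [0.028, 0.707, -0.706, -0.031]
contact_force: [0.2, -0.4, -0.2]
gripper_width: 0.001
```

```bash
python3 -c "
from h import *
plan((0,.075,.140))"
```

```text
pump frame now [ -2.8  74.2 158.5] F pump [ 0.3 -0.4 -0.2] t 5.58 w 0.0
twist 0.2 tilt [ 0.005 -1.    -0.002]
delta mm [-2.9 18.5 -0.8]
```

Call:
apply_moves(deltas=[[[0, 6, 0], 0], [[0, 12, 0], 0], [[0, 18, 0], 0], [[0, 18, 0], 0]])

```text
t: 6.08
eef_pos: [0.5746, -0.1359, 0.1456]
orientation: [-0.03, -0.706, 0.707, 0.028]
contact_force: [-4.0, 0.4, 8.0]
gripper_width: -0.0
```

Call:
apply_moves(deltas=[[[0, 4, 0], 0], [[0, 7, 0], 0], [[0, 7, 0], 0]])

```text
t: 6.45
eef_pos: [0.5747, -0.1359, 0.14]
orientation: [-0.029, -0.706, 0.707, 0.028]
contact_force: [-4.8, 1.1, 10.7]
gripper_width: -0.003
```

Call:
apply_moves(deltas=[[[0, 2, 0], 0], [[0, 4, 0], 0], [[0, 4, 0], 0]])

```text
t: 6.82
eef_pos: [0.5749, -0.1359, 0.1399]
orientation: [-0.029, -0.706, 0.707, 0.028]
contact_force: [-12.3, 2.9, 24.4]
gripper_width: 0.001
```

The hard stop is at z = 0.140, as given. I'll release fully and look at the pin.

Call:
apply_moves(deltas=[[[0, -12, 0], 0], [[0, -24, 0], 0], [[0, -32, 0], 0], [[0, -32, 0], 0]])

```text
t: 7.32
eef_pos: [0.5741, -0.1352, 0.1646]
orientation: [-0.029, -0.706, 0.707, 0.029]
contact_force: [0.3, -0.2, 0.3]
gripper_width: -0.001
```

```bash
python3 -c "
from h import *
plan((0,.075,.162))
import cv2
cv2.imwrite('pics/s6.png',cv2.resize(grab_frame('scene')[110:250,180:330,::-1],None,fx=4,fy=4,interpolation=2)[:600])"
```

```text
pump frame now [ -1.   74.3 164.6] F pump [ 0.4 -0.1  0.3] t 7.33 w -0.0
twist 0.2 tilt [-0.001 -1.     0.   ]
delta mm [-1.   2.6 -0.7]
```

View pics/s6.png

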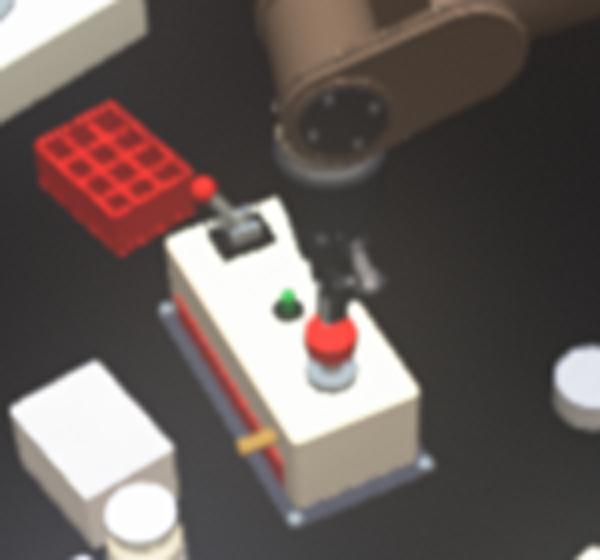

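The pin has come up one notch at (288,298), the knob is back at full height and the lever is still closed. I'll repeat the stroke.

Call:
apply_moves(deltas=[[[0, 12, 0], 0], [[0, 24, 0], 0], [[0, 31, 0], 0], [[0, 31, 0], 0], [[0, 31, 0], 0]])

```text
t: 8.0
eef_pos: [0.5747, -0.1355, 0.1399]
orientation: [-0.029, -0.706, 0.707, 0.029]
contact_force: [-11.0, 5.1, 29.1]
gripper_width: -0.002
```

Call:
apply_moves(deltas=[[[0, -12, 0], 0], [[0, -24, 0], 0], [[0, -31, 0], 0], [[0, -31, 0], 0]])

```text
t: 8.5
eef_pos: [0.5735, -0.1351, 0.1636]
orientation: [0.028, 0.707, -0.706, -0.029]
contact_force: [-0.3, -0.3, -0.0]
gripper_width: -0.002
```

Call:
apply_moves(deltas=[[[0, 12, 0], 0], [[0, 24, 0], 0], [[0, 31, 0], 0], [[0, 31, 0], 0], [[0, 31, 0], 0]])

```text
t: 9.12
eef_pos: [0.5745, -0.1354, 0.1399]
orientation: [-0.028, -0.706, 0.707, 0.029]
contact_force: [-12.3, 4.1, 30.9]
gripper_width: 0.002
```

Call:
apply_moves(deltas=[[[0, -12, 0], 0], [[0, -24, 0], 0], [[0, -31, 0], 0], [[0, -31, 0], 0]])

```text
t: 9.62
eef_pos: [0.5734, -0.135, 0.1635]
orientation: [0.028, 0.707, -0.706, -0.029]
contact_force: [-0.5, 0.6, -0.2]
gripper_width: -0.001
```

```bash
python3 -c "
from h import *
plan((0,.075,.162))
import cv2
cv2.imwrite('pics/s7.png',cv2.resize(grab_frame('scene')[110:250,180:330,::-1],None,fx=4,fy=4,interpolation=2)[:600])"
```

```text
pump frame now [ -1.7  74.4 163.5] F pump [-0.5  0.6 -0.2] t 9.62 w -0.0
twist 0.2 tilt [ 0.001 -1.    -0.   ]
delta mm [-1.7  1.5 -0.6]
```

View pics/s7.png

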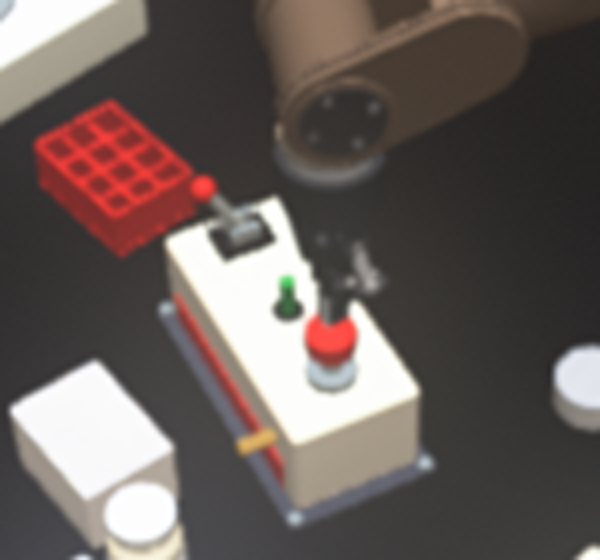

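The strokes count: the pin top is now at (288,284). Peak force was about 31 N, so I'll press 1–2 mm less deep for the next three strokes.

Call:
apply_moves(deltas=[[[0, 12, 0], 0], [[0, 24, 0], 0], [[0, 29, 0], 0], [[0, 29, 0], 0], [[0, 29, 0], 0]])

```text
t: 10.3
eef_pos: [0.5744, -0.1354, 0.1399]
orientation: [-0.029, -0.706, 0.707, 0.029]
contact_force: [-9.2, 3.2, 22.6]
gripper_width: 0.0
```

Call:
apply_moves(deltas=[[[0, -12, 0], 0], [[0, -24, 0], 0], [[0, -29, 0], 0], [[0, -29, 0], 0]])

```text
t: 10.8
eef_pos: [0.5734, -0.135, 0.1635]
orientation: [0.028, 0.707, -0.706, -0.029]
contact_force: [-0.7, -0.5, -0.1]
gripper_width: -0.001
```

Call:
apply_moves(deltas=[[[0, 12, 0], 0], [[0, 24, 0], 0], [[0, 29, 0], 0], [[0, 29, 0], 0], [[0, 29, 0], 0]])

```text
t: 11.42
eef_pos: [0.5745, -0.1354, 0.1399]
orientation: [-0.029, -0.706, 0.707, 0.029]
contact_force: [-9.2, 3.0, 22.5]
gripper_width: 0.002
```

Call:
apply_moves(deltas=[[[0, -12, 0], 0], [[0, -24, 0], 0], [[0, -29, 0], 0], [[0, -29, 0], 0]])

```text
t: 11.92
eef_pos: [0.5734, -0.135, 0.1634]
orientation: [0.028, 0.707, -0.706, -0.029]
contact_force: [0.1, 0.1, 0.1]
gripper_width: -0.002
```

Call:
apply_moves(deltas=[[[0, 12, 0], 0], [[0, 24, 0], 0], [[0, 29, 0], 0], [[0, 29, 0], 0], [[0, 29, 0], 0]])

```text
t: 12.55
eef_pos: [0.5744, -0.1355, 0.14]
orientation: [-0.029, -0.706, 0.707, 0.029]
contact_force: [-9.2, 3.1, 22.4]
gripper_width: 0.0
```

Call:
apply_moves(deltas=[[[0, -12, 0], 0], [[0, -24, 0], 0], [[0, -29, 0], 0], [[0, -29, 0], 0]])

```text
t: 13.05
eef_pos: [0.5733, -0.135, 0.1633]
orientation: [0.028, 0.707, -0.706, -0.029]
contact_force: [-0.4, 0.7, 0.1]
gripper_width: 0.0
```

```bash
python3 -c "
from h import *
plan((0,.075,.162))
import cv2
cv2.imwrite('pics/s8.png',cv2.resize(grab_frame('scene')[160:220,220:300,::-1],None,fx=8,fy=8,interpolation=2)[:600])
for h in (.104,.144,.152):print((proj('scene',W(0,0,h))-[220,160])*8)
"
```

```text
pump frame now [ -1.8  74.4 163.3] F pump [-0.4  0.7  0.1] t 13.05 w 0.0
twist 0.2 tilt [ 0.001 -1.    -0.   ]
delta mm [-1.8  1.3 -0.6]
[254.84287523 210.71313528]
[251.71078138 141.67267127]
[251.06855863 127.51621282]
```

View pics/s8.png

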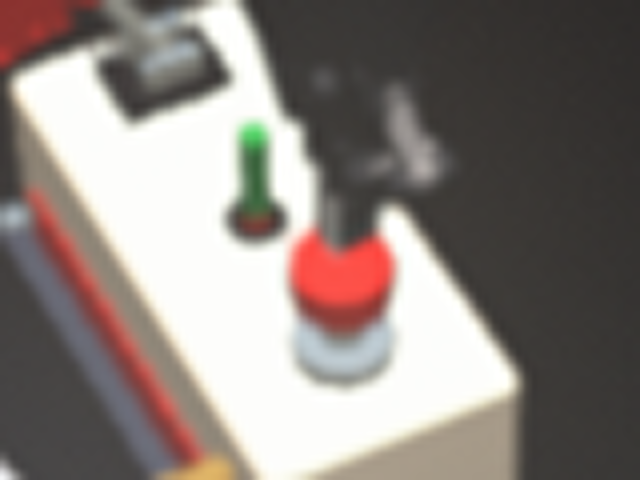

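The red band is just visible at (256,222) with the pin top near (254,132), which is nearly or fully out. Extra strokes do no harm, so I'll do two more and compare.

Call:
apply_moves(deltas=[[[0, 12, 0], 0], [[0, 24, 0], 0], [[0, 29, 0], 0], [[0, 29, 0], 0], [[0, 29, 0], 0]])

```text
t: 13.72
eef_pos: [0.5744, -0.1354, 0.1399]
orientation: [-0.029, -0.706, 0.707, 0.029]
contact_force: [-9.8, 2.9, 21.6]
gripper_width: 0.002
```

Call:
apply_moves(deltas=[[[0, -12, 0], 0], [[0, -24, 0], 0], [[0, -29, 0], 0], [[0, -29, 0], 0]])

```text
t: 14.22
eef_pos: [0.5734, -0.135, 0.1633]
orientation: [0.028, 0.707, -0.706, -0.029]
contact_force: [-0.6, 1.0, 1.2]
gripper_width: -0.001
```

Call:
apply_moves(deltas=[[[0, 12, 0], 0], [[0, 24, 0], 0], [[0, 29, 0], 0], [[0, 29, 0], 0], [[0, 29, 0], 0]])

```text
t: 14.85
eef_pos: [0.5744, -0.1354, 0.1399]
orientation: [-0.029, -0.706, 0.707, 0.029]
contact_force: [-9.0, 3.0, 22.4]
gripper_width: 0.0
```

Call:
apply_moves(deltas=[[[0, -12, 0], 0], [[0, -24, 0], 0], [[0, -29, 0], 0], [[0, -29, 0], 0]])

```text
t: 15.35
eef_pos: [0.5733, -0.135, 0.1632]
orientation: [0.028, 0.707, -0.706, -0.029]
contact_force: [0.2, -0.8, 0.8]
gripper_width: 0.004
```

```bash
python3 -c "
from h import *
plan((0,.075,.162))
import cv2
cv2.imwrite('pics/s9.png',cv2.resize(grab_frame('scene')[160:220,220:300,::-1],None,fx=8,fy=8,interpolation=2)[:600])
"
```

```text
pump frame now [ -1.8  74.4 163.2] F pump [ 0.3 -0.8  0.8] t 15.35 w 0.0
twist 0.2 tilt [ 0.002 -1.    -0.001]
delta mm [-1.8  1.2 -0.6]
```

View pics/s9.png

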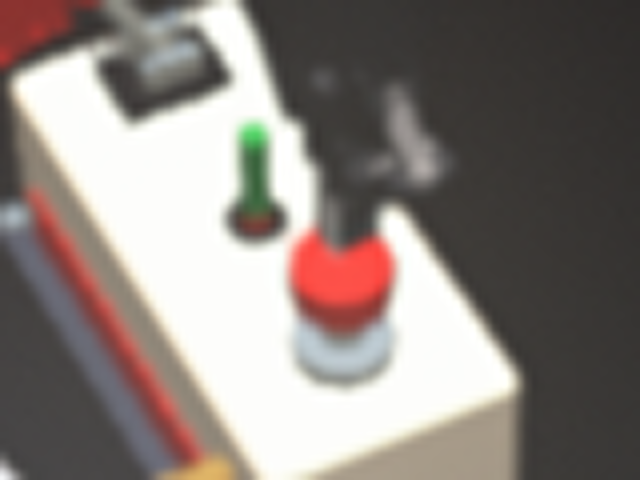

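The picture is unchanged after two more strokes, so the pin is at its end with the red band showing. I'll retreat straight up.

Call:
apply_moves(deltas=[[[0, -30, 0], 0], [[0, -65, 0], 0], [[0, -100, 0], 0], [[30, -110, 0], 0], [[60, -110, 0], 0]])

```text
t: 16.02
eef_pos: [0.5136, -0.1304, 0.2745]
orientation: [-0.029, -0.706, 0.707, 0.029]
contact_force: [-0.3, -0.1, 0.0]
gripper_width: 0.002
```

Call:
apply_moves(deltas=[[[25, 0, 0], 0], [[40, 0, 0], 0], [[40, 0, 0], 0], [[40, 0, 0], 0]])

```text
t: 16.52
eef_pos: [0.4747, -0.1272, 0.2742]
orientation: [0.029, 0.707, -0.706, -0.029]
contact_force: [0.2, 0.8, -0.3]
gripper_width: -0.0
```

```bash
python3 -c "
from h import *
plan(None)
import cv2
a=grab_frame('scene')[:,:,::-1];cv2.imwrite('pics/s10f.png',a)
cv2.imwrite('pics/s10.png',cv2.resize(a[110:250,180:330],None,fx=4,fy=4,interpolation=2))
cv2.imwrite('pics/w10.png',grab_frame('wrist')[:,:,::-1])
"
```

```text
pump frame now [-100.7   73.8  274.2] F pump [ 0.2  0.8 -0.3] t 16.52 w -0.0
twist 0.2 tilt [-0. -1. -0.]
```

View pics/s10f.png

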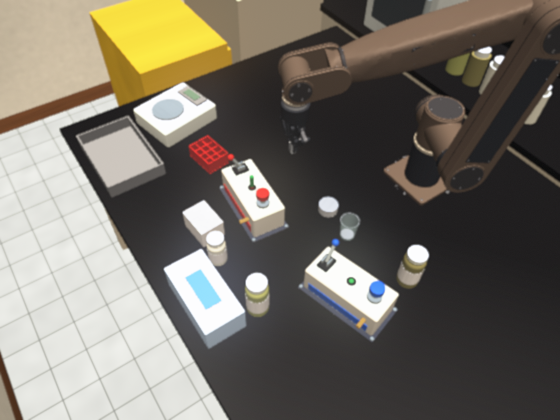

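View pics/s10.png

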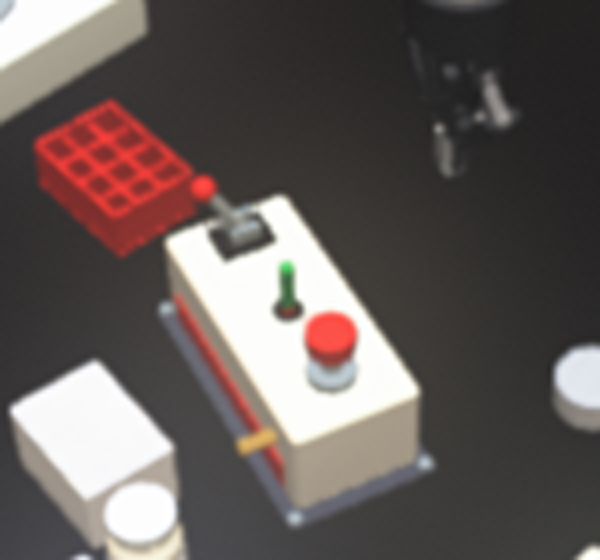

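View pics/w10.png

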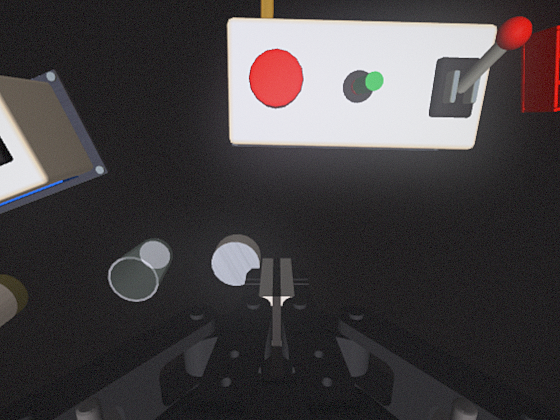

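The robot is clear. The lever ball is at (203,187), closed. The pin stands out with its top at (287,270) and the red band at (288,311). The knob is up, and the loose items are where they started.

```bash
python3 -c "
from bench import *
print(workorder.hand_in())"
```

```text
the job is handed in; nothing more can be done
None
```

The red pump's vent is closed and its indicator pin is out, with the red band showing at its foot. I handed the job in at about 16.5 s.

- **Lever:** I pushed it with the shut fingers until it hit its end stop, with about 10 N measured there. In the picture the ball then sat within a few pixels (enlarged view) of the predicted closed position. It was still there after the last stroke.
- **Knob:** I gave it 8 strokes, all after the vent was closed. Each one went to the hard stop at 140 mm, with about 31 N the highest force at the tool, and each time the fingers then rose clear of the knob.
- **Pin:** It rose over the first six strokes. Strokes 7 and 8 changed nothing in the picture, so I took it as fully out. The top appeared slightly below the predicted fully-out pixel, by less than one camera pixel, which is within what I can read off the picture.
- **Rest of the bench:** By eye, the blue pump and the loose items looked unmoved in the last pictures. The robot ended about 120 mm above the knob's height and off to the robot's side, with no contact force.

No check failed. The hand-in gave no verdict.

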